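Set the plant stand's short leg to match

TASK

A small plant stand lies flat on the school desk, and one of its two telescoping legs is still set shorter than the other. Press in the spring button of the short leg, slide that leg out until its button pops up through the middle of its three holes, like the other leg's, and let go. Leave the longer leg at its setting.

Things in the scene. Friction and masses are not known exactly. Their poses are not given: they have to be found in the camera images.
- short_cap (a point): Centre of the short leg's button cap: a black bar 42 mm across the leg (y axis), 20 mm along it (x), 18 mm high (z, up), centre 73 mm above the desk when up. The leg slides out along this -x, roughly towards the robot. Cap, button and leg move as one, so the cap can be pinched, pressed and drawn along. Of the two parallel level legs, 230 mm apart, the short one's rubber foot sticks out less.
- short_button (a joint): How far the short leg's button is pressed in, m: 0 up, 0.012 fully down. A spring lifts it: 2.5 N at first, 6 N fully down. A 16 mm long shoulder below the cap locks in the hole; from 0.007 on it is under the tube wall and the leg can slide. Let go under the wall it stays caught at about 0.006; let go within 6 mm of a hole's centre it pops up to 0.
- short_leg (a joint): How far the short leg is slid out of its outer tube, m. Three 30 mm long holes in the tube's top, joined by a slot, are centred at 0 (start), 0.050 (middle, wanted) and 0.100. Friction 2 N; it stays where left. The fixed tube is 30 mm wide, 20 to 50 mm above the desk, 14 mm below the raised cap, which overhangs it 6 mm each side: fingers pinching the cap's two ends pass beside the tube.
- long_leg (a joint): The same for the other, longer leg, of the same make: it is locked in its middle hole, near 0.050, and must stay so. Between the two legs stands a bowl 90 mm wide and 42 mm high; two wooden battens 20 mm high cross under both tubes.

How it is judged:
On the way, in this order (a step that is already met when the one before it is completed fails the run):
1. the short leg's button is pressed in, still at its first hole (value of joint short_button above 0.005 m and value of joint short_leg below 0.02 m), for 0.05 s.
2. the short leg is slid past the wall between the first and the middle hole (value of joint short_leg above 0.03 m), for 0.05 s.
At the end, for the whole second after the job is handed in: The short leg stands still within 10 mm of its middle hole's centre (0.040 to 0.060 m out) with its button popped up (less than 3 mm in), and the longer leg is still in its middle hole (0.040 to 0.060 m) (value of joint short_button below 0.003 m and value of joint short_leg between 0.04 and 0.06 m and velocity of joint short_leg between -0.01 and 0.01 m/s and value of joint long_leg between 0.04 and 0.06 m); the robot touches nothing.
It fails at once if the longer leg is moved out of its setting (value of joint long_leg below 0.038 m or value of joint long_leg above 0.062 m).
It also fails if it takes over 32 s, if anything falls off the work surface, if the arm or the gripper's body presses on something with over 40 N, if the wrist force passes 120 N, or if a joint passes its speed limit or range.

ROBOT

A 7-joint arm with a two-finger parallel gripper is mounted at the origin on the work surface. World frame = base frame: x ahead of the robot, y to its left, z up, the work surface at z = 0. Lengths are in m, angles in rad, forces in N, time in s.
With the tool pointing down it reaches from about 0.425 to 0.95 m from the base axis. Payload 4.7 kg.
Tool frame: the origin (TCP) lies on the centre line of the jaws, within the pads' length; the fingertips stand 19 mm ahead of it and the grasp point (between the pads) is the TCP; z points along the fingers, y is the direction in which the jaws open and shut (so a half turn about z gives the same grasp; the last joint's range is limited). The gripper opens to 87 mm and grips with 3 to 60 N. Pads are 19 mm wide; open, the fingers measure 117 mm over their backs; the gripper's body (75 mm by 190 mm) begins 51 mm behind the grasp point.
Start: joints at [-1.346, 0.469, -0.049, 1.532, 0.024, 1.141, -0.082], TCP at [0.169, 0.653, 0.242] pointing down, gripper open.
Joint ranges: [-2.59, 2.59], [-0.33, 1.99], [-1.39, 1.29], [0.1, 2.45], [-1.04, 4.18], [0.21, 1.99], [-2.66, 2.66]. Speed limits (rad/s): [2.57, 2.57, 3.14, 3.14, 3.14, 3.14, 3.14].

INTERFACE

Orientations are given as a 3x3 rotation matrix whose columns are the frame's x, y, z axes.
In Python, from station import * gives the robot as it stands.
- The arm moves only by the shell command python3 -m creep 'ROWS' [OPENING] [FORCE]. ROWS is JSON, a list of rows, each an object of numbers: "tx", "ty", "tz": the shift along the tool's x, y, z in units of 30 mm (1.0 is 30 mm); "ax", "ay", "az": the turn, a rotation vector about the tool's x, y, z in units of 5 degrees (1.0 is 5 degrees). A call has exactly 8 rows; each row is the pose to reach, as a shift and turn from the pose commanded when the call began, along the tool's axes at that moment; what a row does not reach only later rows make up. A row lasts 1/10 s, in which the tool goes at most 50 mm and 8.59 degrees, less where a joint would pass 70% of its speed; a pose out of reach is approached as far as the arm can. A call with a gripper value outside its range is refused whole. OPENING is the opening, from 0 (shut) to 1 (fully open), set as the call begins (- or left out, the last holds). The fingers move at their own pace and stop on an object; FORCE is the grip in N (left out, the last holds). Time passes only in rows, so rows that repeat a pose let the fingers close, or fill a call up. It gives the time, the measured TCP pose, the force and the opening at its end, in the units of the state.
- sense(): the state, without advancing time (a new reading comes with each control period).
- grab_frame(name): name is "side" or "top"; returns a dict with "color" (420x560x3 uint8, red, green, blue), "fx", "fy", "cx", "cy" (pixels), "extrinsics" (4x4, takes a point from camera to world coordinates). Camera axes: x right, y up, looking along -z (the intrinsics and any distortion apply to the point x, -y, -z); pixel columns grow to the right and rows downward; lengths in m; the calibration is good to about 2 mm. A picture is of the moment at which its call begins. There is no depth.
- job_done(): hands the job in, once; it reports no verdict.
The state is a dict: "time_s": time; "joints": joint angles; "qvel": joint speeds; "joint_torque": joint torques, N m; "ee_pos": TCP position; "orientation": TCP orientation; "contact_force": force on the tool from outside, world axes, zero at the start; "torque": the same for the moment, N m; "finger_gap": finger opening in m.
Only numpy, scipy, OpenCV 4.12 (cv2) and the standard library are available. Lean on these libraries where they do the work, as an engineer would, in place of code of your own. Each camera call takes 0.05 s, during which the arm holds its last target. There are 200 camera calls.

## Working session

There is one attempt and no reset: what is moved stays moved. The work goes in short steps, Python scripts to look and compute and a shell command to move; the robot and the scene stay as the last step left them, time stands still between calls to the robot, and variables do not carry over. Pictures are saved under pics/ and viewed, about 8 in all and at most 12, crops included, and the job is handed in when it is done.

```bash
mkdir -p pics; ls
python3 - <<'E'
from station import *
import cv2
s=sense()
for k in ("time_s","ee_pos","orientation","contact_force","finger_gap"): print(k,s[k])
for n in ("top","side"):
    f=grab_frame(n); cv2.imwrite(f"pics/{n}0.png",f["color"][:,:,::-1])
    print(n,[f[k] for k in("fx","fy","cx","cy")],f["extrinsics"],[k for k in f])
E
```

```text
pics
time_s 0.0
ee_pos [0.16931997 0.6528458  0.24050688]
orientation [[-9.67982362e-01  2.51017917e-01 -3.89304472e-04]
 [ 2.51018201e-01  9.67980537e-01 -1.88246637e-03]
 [-9.56936359e-05 -1.91991675e-03 -9.99998152e-01]]
contact_force [ 0.27821998  0.02830871 -0.38673972]
finger_gap 0.08711493381273662
top [383.90353831313564, 383.90353831313564, 275.58308520905433, 211.29026062297908] [[ 0.0060662   0.99087062 -0.13467971  0.46109693]
 [-0.99996136  0.00515385 -0.00712191  0.00796491]
 [-0.00636277  0.13471771  0.99086359  0.71906001]
 [ 0.          0.          0.          1.        ]] ['color', 'fx', 'fy', 'cx', 'cy', 'extrinsics']
side [395.38542294605537, 395.38542294605537, 277.30035976759945, 204.0335169371868] [[-0.88224082  0.3106184  -0.35378996  0.326493  ]
 [-0.47024144 -0.54484531  0.69427413  0.45112211]
 [ 0.02289352  0.77888368  0.62675042  0.48197869]
 [ 0.          0.          0.          1.        ]] ['color', 'fx', 'fy', 'cx', 'cy', 'extrinsics']
```

View pics/top0.png

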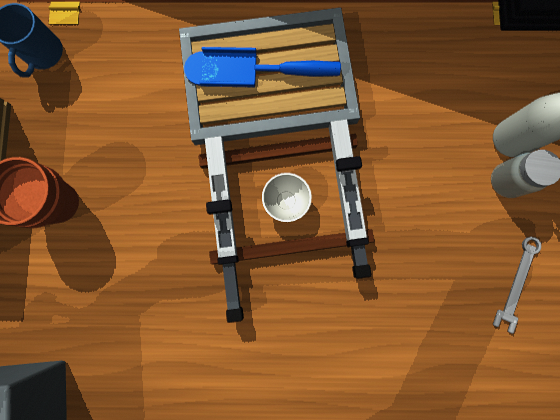

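View pics/side0.png

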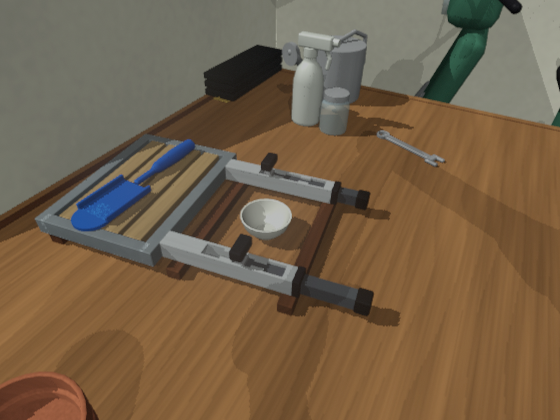

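The top view shows the short leg on the right, with its cap near (349,163) and foot near (362,272). The longer leg's cap is near (219,207). In the side view the short leg is the far one, with its cap near (269,161). I'll zoom in on both for precise pixels.

Run:
```python
import cv2,numpy as np
a=cv2.imread("pics/top0.png")[140:290,320:395]; b=cv2.imread("pics/side0.png")[145:215,230:380]
A=cv2.resize(a,None,fx=4,fy=4,interpolation=cv2.INTER_CUBIC)
B=cv2.resize(b[:,:100],None,fx=5,fy=5,interpolation=cv2.INTER_CUBIC)
c=np.zeros((600,800,3),np.uint8); c[:,:300]=A; c[:350,300:800]=B
cv2.imwrite("pics/crop0.png",c)
```

```text
(no output)
```

View pics/crop0.png

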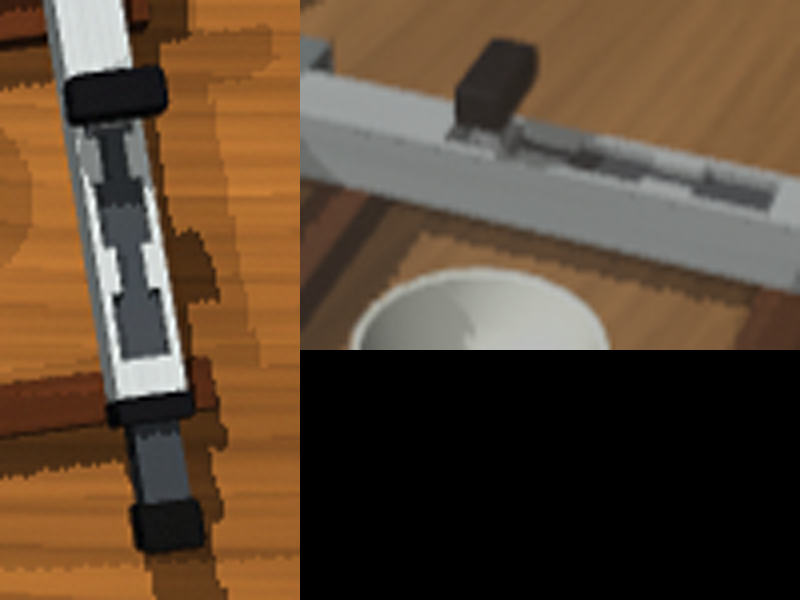

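The crop shows the short cap's outline at rows 70–122, columns 65–167 in the top view, so its centre is about (348.6,163.6). In the side view it is about (269.0,161.4). Next step is triangulation, plus the leg direction from the tube's top face.

```bash
cat > h.py <<'E'
from station import *
import cv2,numpy as np
def ray(f,u,v):
    E=np.array(f["extrinsics"]); d=E[:3,:3]@np.array([(u-f["cx"])/f["fx"],-(v-f["cy"])/f["fy"],-1]); return E[:3,3],d/np.linalg.norm(d)
def tri(fs,uv):
    A=np.zeros((3,3));b=np.zeros(3);R=[ray(f,*p) for f,p in zip(fs,uv)]
    for o,d in R: P=np.eye(3)-np.outer(d,d);A+=P;b+=P@o
    X=np.linalg.solve(A,b); return X,[np.linalg.norm((np.eye(3)-np.outer(d,d))@(X-o)) for o,d in R]
def onz(f,u,v,z):
    o,d=ray(f,u,v); return o+d*(z-o[2])/d[2]
def proj(f,X):
    E=np.array(f["extrinsics"]);p=E[:3,:3].T@(np.array(X)-E[:3,3]); return f["cx"]+f["fx"]*p[0]/-p[2], f["cy"]-f["fy"]*p[1]/-p[2]
E
python3 - <<'E'
from h import *
t=grab_frame("top");s=grab_frame("side")
print("cap",tri([t,s],[(348.6,163.6),(269,161.4)]))
print("longcap",tri([t,s],[(219,207),(241.5,248)]))
a=onz(t,320+94/4,140+60/4,.05);b=onz(t,320+152/4,140+395/4,.05);print(a,b,(a-b)/np.linalg.norm(a-b),np.degrees(np.arctan2((a-b)[1],(a-b)[0])))
# cap ends
l=onz(t,320+66/4,140+98/4,.073);r=onz(t,320+166/4,140+93/4,.073);print(l,r,np.linalg.norm(l-r),np.degrees(np.arctan2(l[0]-r[0],l[1]-r[1])))
st=sense();R=np.array(st["orientation"]);print(st["time_s"],np.degrees(np.arctan2(R[1,0],R[0,0])))
E
```

```text
cap (array([ 0.63410244, -0.1133556 ,  0.06940004]), [np.float64(0.0005634169496825074), np.float64(0.0005634169496825837)])
longcap (array([0.55665541, 0.10975346, 0.06888961]), [np.float64(0.0002914863845872773), np.float64(0.00029148638458721904)])
[ 0.65449939 -0.10835374  0.05      ] [ 0.50457652 -0.13088684  0.05      ] [0.98889309 0.1486286  0.        ] 8.547460286799303
[ 0.63092163 -0.091993    0.073     ] [ 0.6333244  -0.13511424  0.073     ] 0.04318812975548492 -3.189286367014974
0.2 165.46050771014205
```

```bash
cat >> h.py <<'E'
def goto(X,yaw=None):
    s=sense();R=np.array(s["orientation"]);p=R.T@(np.array(X)-s["ee_pos"])/.03
    from scipy.spatial.transform import Rotation as Ro
    print("t",s["time_s"],"ee",np.round(s["ee_pos"],4),"F",np.round(s["contact_force"],1),"gap",round(s["finger_gap"],4),"shift",np.round(p,2))
    if yaw is not None:
        c,w=np.cos(yaw),np.sin(yaw); T=np.column_stack([[-c,-w,0],[-w,c,0],[0,0,-1.]])   # tool x back along leg, y across
        print("turn",np.round(np.degrees(Ro.from_matrix(R.T@T).as_rotvec())/5,2))
E
python3 - <<'E'
from h import *
t=grab_frame("top")
f=onz(t,361.6,271,.035);print("foot",f)
c=np.array([.634,-.1134]);d=c-f[:2];print(np.degrees(np.arctan2(d[1],d[0])))
goto([.45,.30,.33],np.radians(7.5));goto([.634,-.113,.2])
E
```

```text
foot [ 0.44889457 -0.13902873  0.035     ]
7.882760294137109
t 0.25 ee [0.1694 0.6531 0.241 ] F [-0.6 -0.5 -0.3] gap 0.0873 shift [-12.01  -9.05  -2.96]
turn [-0.01 -0.   -4.41]
t 0.25 ee [0.1694 0.6531 0.241 ] F [-0.6 -0.5 -0.3] gap 0.0873 shift [-21.4  -20.83   1.39]
```

Three estimates put the leg's yaw at about 7.5°. I'll lift first, then cross.

```bash
python3 -m creep '[{"tz":-1.5},{"tz":-3},{"tx":-1.2,"ty":-0.9,"tz":-3,"az":-0.5},{"tx":-2.4,"ty":-1.8,"tz":-3,"az":-1},{"tx":-3.6,"ty":-2.7,"tz":-3,"az":-1.5},{"tx":-4.8,"ty":-3.6,"tz":-3,"az":-2},{"tx":-6,"ty":-4.5,"tz":-3,"az":-2.5},{"tx":-7.2,"ty":-5.4,"tz":-3,"az":-3}]' 1 && python3 -c "
from h import *
goto([.45,.30,.33],np.radians(7.5));goto([.634,-.113,.2]);print(sense()['joints'])"
```

```text
validation failed for argument at $[0]...
```

```bash
python3 -m creep '[{"tx":0,"ty":0,"tz":-1.5,"ax":0,"ay":0,"az":0},{"tx":0,"ty":0,"tz":-3,"ax":0,"ay":0,"az":0},{"tx":-1.2,"ty":-0.9,"tz":-3,"ax":0,"ay":0,"az":-0.5},{"tx":-2.4,"ty":-1.8,"tz":-3,"ax":0,"ay":0,"az":-1},{"tx":-3.6,"ty":-2.7,"tz":-3,"ax":0,"ay":0,"az":-1.5},{"tx":-4.8,"ty":-3.6,"tz":-3,"ax":0,"ay":0,"az":-2},{"tx":-6,"ty":-4.5,"tz":-3,"ax":0,"ay":0,"az":-2.5},{"tx":-7.2,"ty":-5.4,"tz":-3,"ax":0,"ay":0,"az":-3}]' 1 && python3 -c "
from h import *
goto([.45,.30,.33],np.radians(7.5));goto([.634,-.113,.2]);print(sense()['joints'])"
```

```text
time_s: 1.05
ee_pos: [0.3388, 0.4407, 0.3316]
orientation: [[-1.0, -0.01, 0.0], [-0.01, 1.0, 0.0], [-0.0, 0.0, -1.0]]
contact_force: [0.3, 0.3, -0.4]
finger_gap: 0.0869
t 1.05 ee [0.3388 0.4407 0.3316] F [ 0.3  0.3 -0.4] gap 0.0869 shift [-3.66 -4.72  0.05]
turn [ 0.    0.   -1.39]
t 1.05 ee [0.3388 0.4407 0.3316] F [ 0.3  0.3 -0.4] gap 0.0869 shift [ -9.66 -18.55   4.38]
[-9.95821686e-01  2.05259886e-01  5.43142049e-03  1.69915722e+00
 -1.22661275e-03  1.23681485e+00  5.90503216e-01]
```

```bash
python3 -m creep '[{"tx":-0.6,"ty":-1.2,"tz":0,"ax":0,"ay":0,"az":-0.2},{"tx":-1.2,"ty":-2.4,"tz":0,"ax":0,"ay":0,"az":-0.4},{"tx":-1.8,"ty":-3.6,"tz":0,"ax":0,"ay":0,"az":-0.6},{"tx":-2.4,"ty":-4.8,"tz":0,"ax":0,"ay":0,"az":-0.8},{"tx":-3.0,"ty":-6.0,"tz":0,"ax":0,"ay":0,"az":-1.0},{"tx":-3.6,"ty":-7.2,"tz":0,"ax":0,"ay":0,"az":-1.2},{"tx":-4.2,"ty":-8.4,"tz":0,"ax":0,"ay":0,"az":-1.4},{"tx":-4.8,"ty":-9.6,"tz":0,"ax":0,"ay":0,"az":-1.4}]' && python3 -c "
from h import *
goto([.634,-.113,.16],np.radians(7.5));print(sense()['joints'])"
```

```text
time_s: 1.85
ee_pos: [0.4846, 0.1539, 0.3317]
orientation: [[-0.991, -0.13, 0.0], [-0.13, 0.991, 0.0], [-0.0, 0.0, -1.0]]
contact_force: [1.7, 0.7, -0.0]
finger_gap: 0.0869
t 1.85 ee [0.4846 0.1539 0.3317] F [ 1.7  0.7 -0. ] gap 0.0869 shift [-3.78 -9.47  5.72]
turn [ 0.  0. -0.]
[-0.59709285  0.11745883  0.23009137  1.80875416 -0.0287705   1.21813452
  1.3427973 ]
```

```bash
python3 -m creep '[{"tx":-0.5,"ty":-1.2,"tz":0,"ax":0,"ay":0,"az":0},{"tx":-1.0,"ty":-2.4,"tz":0,"ax":0,"ay":0,"az":0},{"tx":-1.5,"ty":-3.7,"tz":0.5,"ax":0,"ay":0,"az":0},{"tx":-2.0,"ty":-5.0,"tz":1.5,"ax":0,"ay":0,"az":0},{"tx":-2.5,"ty":-6.3,"tz":2.5,"ax":0,"ay":0,"az":0},{"tx":-3.0,"ty":-7.6,"tz":3.5,"ax":0,"ay":0,"az":0},{"tx":-3.5,"ty":-8.7,"tz":4.6,"ax":0,"ay":0,"az":0},{"tx":-3.78,"ty":-9.47,"tz":5.4,"ax":0,"ay":0,"az":0}]' && python3 -c "
from h import *
goto([.634,-.113,.073],np.radians(7.5));print(sense()['joints'])
t=grab_frame('top');s=grab_frame('side')
cv2.imwrite('pics/t1.png',np.vstack([cv2.resize(t['color'][110:290,230:430],None,fx=3,fy=3)[:300,:600],cv2.resize(s['color'][80:180,190:390],None,fx=3,fy=3)])[:,:,::-1])"
```

```text
time_s: 2.65
ee_pos: [0.6338, -0.1139, 0.1674]
orientation: [[-0.992, -0.128, -0.001], [-0.128, 0.992, -0.001], [0.001, -0.001, -1.0]]
contact_force: [-0.1, 0.2, -0.3]
finger_gap: 0.0873
t 2.65 ee [ 0.6338 -0.1139  0.1674] F [-0.1  0.2 -0.3] gap 0.0873 shift [-0.02  0.03  3.15]
turn [-0.01 -0.01 -0.03]
[-0.14552377  0.50166391  0.36086421  1.7053818  -0.20565006  0.97306346
  1.99019913]
```

View pics/t1.png

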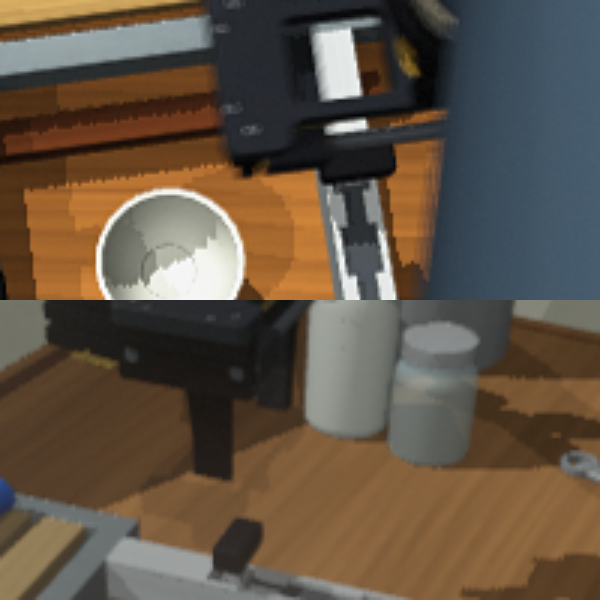

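The side view shows the open finger standing above and beside the cap, and the cap is unobstructed. TCP is over the measured cap point, so I'll descend to z≈0.069 and then pinch.

```bash
python3 -m creep '[{"tx":0,"ty":0,"tz":0.6,"ax":0,"ay":0,"az":0},{"tx":0,"ty":0,"tz":1.2,"ax":0,"ay":0,"az":0},{"tx":0,"ty":0,"tz":1.8,"ax":0,"ay":0,"az":0},{"tx":0,"ty":0,"tz":2.3,"ax":0,"ay":0,"az":0},{"tx":0,"ty":0,"tz":2.7,"ax":0,"ay":0,"az":0},{"tx":0,"ty":0,"tz":3.1,"ax":0,"ay":0,"az":0},{"tx":0,"ty":0,"tz":3.3,"ax":0,"ay":0,"az":0},{"tx":0,"ty":0,"tz":3.3,"ax":0,"ay":0,"az":0}]' && python3 -c "
from h import *
goto([.634,-.113,.069],np.radians(7.5))
t=grab_frame('top');s=grab_frame('side')
cv2.imwrite('pics/t2.png',np.vstack([cv2.resize(t['color'][110:290,230:430],None,fx=3,fy=3)[:300,:600],cv2.resize(s['color'][100:200,190:390],None,fx=3,fy=3)])[:,:,::-1])"
```

```text
time_s: 3.55
ee_pos: [0.633, -0.1113, 0.0697]
orientation: [[-0.992, -0.13, -0.001], [-0.13, 0.992, 0.0], [0.001, 0.0, -1.0]]
contact_force: [-0.3, 0.1, -0.8]
finger_gap: 0.0866
t 3.55 ee [ 0.633  -0.1113  0.0697] F [-0.3  0.1 -0.8] gap 0.0866 shift [-0.02 -0.06  0.02]
turn [ 0.01 -0.02 -0.01]
```

View pics/t2.png

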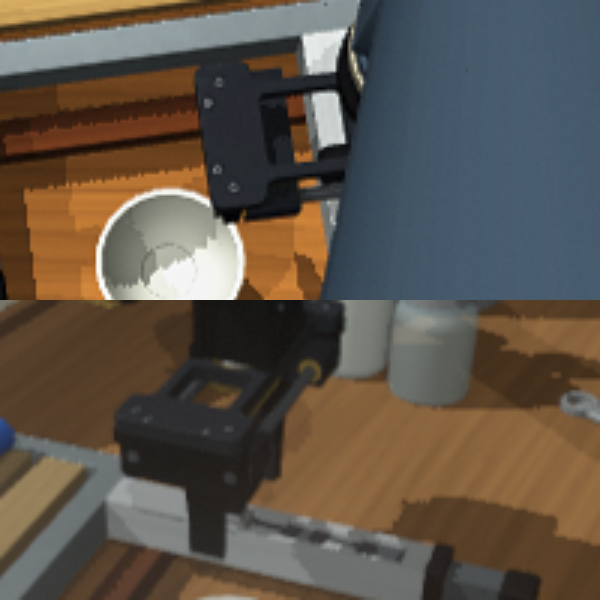

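The near finger now stands beside the tube at the cap, with no contact force. Closing.

```bash
python3 -m creep '[{"tx":0,"ty":0,"tz":0,"ax":0,"ay":0,"az":0},{"tx":0,"ty":0,"tz":0,"ax":0,"ay":0,"az":0},{"tx":0,"ty":0,"tz":0,"ax":0,"ay":0,"az":0},{"tx":0,"ty":0,"tz":0,"ax":0,"ay":0,"az":0},{"tx":0,"ty":0,"tz":0,"ax":0,"ay":0,"az":0},{"tx":0,"ty":0,"tz":0,"ax":0,"ay":0,"az":0},{"tx":0,"ty":0,"tz":0,"ax":0,"ay":0,"az":0},{"tx":0,"ty":0,"tz":0,"ax":0,"ay":0,"az":0}]' 0 25 && python3 -c "
from h import *
goto([.634,-.113,.069],np.radians(7.5))"
```

```text
time_s: 4.45
ee_pos: [0.6333, -0.1096, 0.0704]
orientation: [[-0.991, -0.131, -0.001], [-0.131, 0.991, 0.002], [0.001, 0.002, -1.0]]
contact_force: [-1.0, 3.8, 2.2]
finger_gap: 0.0412
t 4.45 ee [ 0.6333 -0.1096  0.0704] F [-1.   3.8  2.2] gap 0.0412 shift [-0.01 -0.11  0.05]
turn [ 0.03 -0.01  0.01]
```

The gap is 41 mm, so the cap is held. Pressing down 12 mm, with a small side correction to ease the lateral load.

```bash
python3 -m creep '[{"tx":0,"ty":0.05,"tz":0.1,"ax":0,"ay":0,"az":0},{"tx":0,"ty":0.08,"tz":0.2,"ax":0,"ay":0,"az":0},{"tx":0,"ty":0.08,"tz":0.3,"ax":0,"ay":0,"az":0},{"tx":0,"ty":0.08,"tz":0.37,"ax":0,"ay":0,"az":0},{"tx":0,"ty":0.08,"tz":0.41,"ax":0,"ay":0,"az":0},{"tx":0,"ty":0.08,"tz":0.41,"ax":0,"ay":0,"az":0},{"tx":0,"ty":0.08,"tz":0.41,"ax":0,"ay":0,"az":0},{"tx":0,"ty":0.08,"tz":0.41,"ax":0,"ay":0,"az":0}]' && python3 -c "
from h import *
goto([.633,-.11,.058],np.radians(7.5))"
```

```text
time_s: 5.25
ee_pos: [0.6334, -0.1095, 0.0585]
orientation: [[-0.992, -0.13, 0.001], [-0.13, 0.992, -0.0], [-0.001, -0.0, -1.0]]
contact_force: [-1.8, 0.9, 6.0]
finger_gap: 0.0417
t 5.25 ee [ 0.6334 -0.1095  0.0585] F [-1.8  0.9  6. ] gap 0.0417 shift [ 0.02 -0.02  0.02]
turn [-0.    0.01 -0.01]
```

TCP went down 11.9 mm and Fz is 6.0 N, which matches the spring fully down with no slip. Sliding 50 mm along tool +x.

```bash
python3 -m creep '[{"tx":0.2,"ty":0,"tz":0,"ax":0,"ay":0,"az":0},{"tx":0.45,"ty":0,"tz":0,"ax":0,"ay":0,"az":0},{"tx":0.75,"ty":0,"tz":0,"ax":0,"ay":0,"az":0},{"tx":1.05,"ty":0,"tz":0,"ax":0,"ay":0,"az":0},{"tx":1.35,"ty":0,"tz":0,"ax":0,"ay":0,"az":0},{"tx":1.6,"ty":0,"tz":0,"ax":0,"ay":0,"az":0},{"tx":1.68,"ty":0,"tz":0,"ax":0,"ay":0,"az":0},{"tx":1.68,"ty":0,"tz":0,"ax":0,"ay":0,"az":0}]' && python3 -c "
from h import *
goto([.6334-.05*np.cos(.131),-.1095-.05*np.sin(.131),.0585],np.radians(7.5))"
```

```text
time_s: 6.05
ee_pos: [0.5844, -0.1164, 0.0591]
orientation: [[-0.992, -0.13, 0.003], [-0.13, 0.992, -0.001], [-0.003, -0.001, -1.0]]
contact_force: [0.3, 1.4, 5.9]
finger_gap: 0.0418
t 6.05 ee [ 0.5844 -0.1164  0.0591] F [0.3 1.4 5.9] gap 0.0418 shift [0.02 0.01 0.02]
turn [-0.02  0.04 -0.01]
```

TCP slid 49.5 mm with the button still loaded (5.9 N). I'll let the button rise while holding, to check that it comes up through the hole.

```bash
python3 -m creep '[{"tx":0,"ty":0,"tz":-0.1,"ax":0,"ay":0,"az":0},{"tx":0,"ty":0,"tz":-0.2,"ax":0,"ay":0,"az":0},{"tx":0,"ty":0,"tz":-0.3,"ax":0,"ay":0,"az":0},{"tx":0,"ty":0,"tz":-0.37,"ax":0,"ay":0,"az":0},{"tx":0,"ty":0,"tz":-0.37,"ax":0,"ay":0,"az":0},{"tx":0,"ty":0,"tz":-0.37,"ax":0,"ay":0,"az":0},{"tx":0,"ty":0,"tz":-0.37,"ax":0,"ay":0,"az":0},{"tx":0,"ty":0,"tz":-0.37,"ax":0,"ay":0,"az":0}]' && python3 -c "
from h import *
goto([.584,-.116,.07],np.radians(7.5))"
```

```text
time_s: 6.85
ee_pos: [0.5832, -0.1164, 0.0693]
orientation: [[-0.992, -0.13, 0.0], [-0.13, 0.992, -0.001], [-0.0, -0.001, -1.0]]
contact_force: [3.0, -4.2, 2.7]
finger_gap: 0.0413
t 6.85 ee [ 0.5832 -0.1164  0.0693] F [ 3.  -4.2  2.7] gap 0.0413 shift [-0.03  0.01 -0.02]
turn [-0.01  0.   -0.01]
```

It rose 10.2 mm and Fz is 2.7 N, so the button is nearly up in the hole. Opening, then lifting clear.

```bash
python3 -m creep '[{"tx":0,"ty":0,"tz":0,"ax":0,"ay":0,"az":0},{"tx":0,"ty":0,"tz":0,"ax":0,"ay":0,"az":0},{"tx":0,"ty":0,"tz":0,"ax":0,"ay":0,"az":0},{"tx":0,"ty":0,"tz":0,"ax":0,"ay":0,"az":0},{"tx":0,"ty":0,"tz":0,"ax":0,"ay":0,"az":0},{"tx":0,"ty":0,"tz":0,"ax":0,"ay":0,"az":0},{"tx":0,"ty":0,"tz":0,"ax":0,"ay":0,"az":0},{"tx":0,"ty":0,"tz":0,"ax":0,"ay":0,"az":0}]' 1 && python3 -m creep '[{"tx":0,"ty":0,"tz":-0.5,"ax":0,"ay":0,"az":0},{"tx":0,"ty":0,"tz":-1.2,"ax":0,"ay":0,"az":0},{"tx":0,"ty":0,"tz":-2.2,"ax":0,"ay":0,"az":0},{"tx":0,"ty":0,"tz":-3.2,"ax":0,"ay":0,"az":0},{"tx":0,"ty":0,"tz":-4.2,"ax":0,"ay":0,"az":0},{"tx":0,"ty":0,"tz":-5.2,"ax":0,"ay":0,"az":0},{"tx":0,"ty":0,"tz":-6,"ax":0,"ay":0,"az":0},{"tx":0,"ty":0,"tz":-6,"ax":0,"ay":0,"az":0}]'; python3 -m creep '[{"tx":0,"ty":1,"tz":0,"ax":0,"ay":0,"az":0},{"tx":0,"ty":2,"tz":0,"ax":0,"ay":0,"az":0},{"tx":0,"ty":3.2,"tz":0,"ax":0,"ay":0,"az":0},{"tx":0,"ty":4.4,"tz":0,"ax":0,"ay":0,"az":0},{"tx":0,"ty":5.6,"tz":0,"ax":0,"ay":0,"az":0},{"tx":0,"ty":6.8,"tz":0,"ax":0,"ay":0,"az":0},{"tx":0,"ty":8,"tz":0,"ax":0,"ay":0,"az":0},{"tx":0,"ty":8,"tz":0,"ax":0,"ay":0,"az":0}]'; python3 -c "
from h import *
goto([.584,-.116,.07],np.radians(7.5))
t=grab_frame('top');s=grab_frame('side')
cv2.imwrite('pics/t3.png',t['color'][:,:,::-1]);cv2.imwrite('pics/s3.png',s['color'][:,:,::-1])
cv2.imwrite('pics/c3.png',np.hstack([cv2.resize(t['color'][110:340,180:400],None,fx=2,fy=2,interpolation=cv2.INTER_CUBIC)[:,:400],cv2.resize(s['color'][110:340,180:380],None,fx=2,fy=2,interpolation=cv2.INTER_CUBIC)])[:,:,::-1])"
```

```text
time_s: 7.65
ee_pos: [0.5832, -0.1156, 0.0693]
orientation: [[-0.992, -0.13, -0.0], [-0.13, 0.992, 0.0], [0.0, 0.0, -1.0]]
contact_force: [0.2, 0.8, 0.1]
finger_gap: 0.086
time_s: 8.45
ee_pos: [0.5852, -0.1164, 0.2544]
orientation: [[-0.992, -0.129, 0.009], [-0.129, 0.992, -0.001], [-0.009, -0.002, -1.0]]
contact_force: [-0.2, 0.5, 0.4]
finger_gap: 0.087
time_s: 9.25
ee_pos: [0.5503, 0.1289, 0.2488]
orientation: [[-0.99, -0.139, -0.002], [-0.139, 0.99, 0.003], [0.001, 0.003, -1.0]]
contact_force: [-0.4, 0.7, -0.2]
finger_gap: 0.087
t 9.25 ee [0.5503 0.1289 0.2488] F [-0.4  0.7 -0.2] gap 0.087 shift [ 0.02 -8.26  5.93]
turn [ 0.04 -0.02  0.1 ]
```

View pics/c3.png

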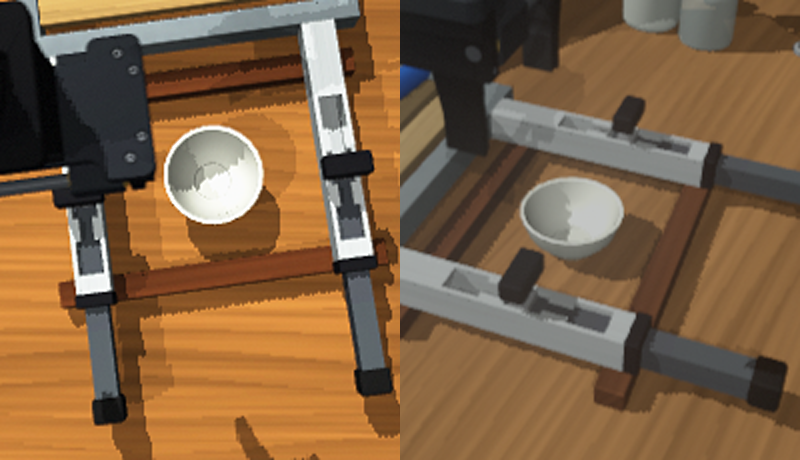

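The middle-hole setting shows on both legs. The short cap is at top ≈(353.3,191.3) and side ≈(294.1,166.8), standing clear above the tube. I'll triangulate it and compare with before.

Run:
```python
from h import *
t=grab_frame("top");s=grab_frame("side")
X,r=tri([t,s],[(353.3,191.3),(294.1,166.8)]);X0=np.array([.6341,-.11336,.0694])
print("cap",X,r,"slid",np.linalg.norm((X-X0)[:2]),"dz",X[2]-X0[2])
a=cv2.imread("pics/side0.png").astype(int)[225:315,225:375];b=s["color"][:,:,::-1].astype(int)[225:315,225:375]
print("long leg region mean diff (side)",np.abs(a-b).mean(), (np.abs(a-b).max(2)>60).mean())
```

```text
cap [ 0.58468245 -0.12069316  0.06934576] [np.float64(7.979688876496578e-05), np.float64(7.979688876514989e-05)] slid 0.049958680502916936 dz -5.4241123855935935e-05
long leg region mean diff (side) 10.556716049382716 0.0
```

The cap has slid 50.0 mm and sits at the same height as before, so the button is up. The longer leg hasn't moved and the gripper is clear. Handing in.

```bash
python3 -c "
from station import *
print(job_done()); print(sense()['time_s'])"
```

```text
the job is handed in; nothing more can be done
None
the job is handed in; nothing more can be done
```

The short leg is now set at its middle hole with its button up, and the job was handed in at about 9.4 s on the robot's clock. No verdict was reported.

I pinched the short leg's cap (gap 41–42 mm) and pressed it 11.9 mm; the force read 6.0 N, as expected fully down. I then drew the leg out, let the button rise in the hole, opened the gripper and lifted clear.

**Last checks:**
- **Short leg:** measured from both cameras, its cap has slid 50.0 mm.
- **Button:** the cap is back at its original height, within 0.1 mm.
- **Longer leg:** it shows no movement in the side view (no strong pixel changes around it).
- **Gripper:** it is about 0.25 m above the desk with almost no force on it (under 1 N).

**Failures and disagreements:**
- **Cap height:** the cameras put the raised cap at 69 mm against the stated 73 mm, before and after alike. That is probably a bias in how I picked the cap's outline, and it did not affect the grasp.
- **Rejected move:** one call was refused before the arm moved because its rows left out zero values; I resent it in full.

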